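# Unlock and open the garage tool chest

### The arm

A 7-joint arm with a two-finger parallel gripper is mounted at the origin on the work surface. World frame = base frame: x ahead of the robot, y to its left, z up, the work surface at z = 0. Lengths are in m, angles in rad, forces in N, time in s.
With the tool pointing down it reaches from about 0.4 to 0.85 m from the base axis. Payload 4.4 kg.
Tool frame: the origin (TCP) lies on the mounting face of the last link; the fingertips stand 199 mm ahead of it and the grasp point (between the pads) lies 180 mm ahead of it; z points along the fingers, y is the line along which they close (so a half turn about z gives the same grasp; the last joint's range is limited). The gripper opens to 94 mm and grips with 3 to 60 N. Pads are 16 mm wide; open, the fingers measure 119 mm over their backs; the gripper's body (75 mm by 177 mm) begins 78 mm behind the grasp point.
Start: joints at [-1.289, 0.628, 0.038, 1.517, -0.027, 0.996, -0.02], TCP at [0.222, 0.611, 0.405] pointing down, gripper open.
Joint ranges: [-3.06, 3.06], [-0.37, 2.12], [-1.25, 1.32], [0.18, 2.47], [-1.1, 4.24], [0.23, 1.98], [-2.94, 2.94]. Speed limits (rad/s): [2.57, 2.57, 3.14, 3.14, 3.14, 3.14, 3.14].

### API

Orientations are given as a unit quaternion [x, y, z, w].
In Python, from plant import r gives the robot as it stands.
- The arm moves only by the tool carry_out, never from a script. Its argument "steps" is a list of rows, each an object of numbers: "claw": the opening, from -1 (shut) to 1 (fully open), so that 0 is half open; "tx", "ty", "tz": the shift along the tool's x, y, z in mm; "rx", "ry", "rz": the turn, a rotation vector about the tool's x, y, z in degrees. In form: [{"claw": .., "tx": .., "ty": .., "tz": .., "rx": .., "ry": .., "rz": ..}, ...]. A call has 1 to 10 rows; each row shifts and turns the commanded pose from where the row before left it, along the tool's axes as they then stand; what a row does not reach is not made up. A row lasts 1/8 s, in which the tool goes at most 62.5 mm and 10.7 degrees, less where a joint would pass 70% of its speed; a pose out of reach is approached as far as the arm can. A call with a gripper value outside its range is refused whole. The fingers move at their own pace and stop on an object; "force" is the grip in N (left out, the last holds). Time passes only in rows, so rows that do not move let the fingers close. It gives the time, the measured TCP pose, the force, the opening and the grip force at its end, in the units of the state.
- r.get_state(): the state, without advancing time (a new reading comes with each control period).
- r.get_image(name): name is "side" or "top"; returns a dict with "pixels" (400x640x3 uint8, red, green, blue), "depth" (400x640 float32, m along the optical axis (not along the pixel's ray), 0 where there is no reading), "mtx" (3x3 intrinsics, pixels), "extrinsics" (4x4, takes a point from world to camera coordinates). Camera axes: x right, y up, looking along -z (the intrinsics and any distortion apply to the point x, -y, -z); pixel columns grow to the right and rows downward; lengths in m; the calibration is good to about 2 mm. A picture is of the moment at which its call begins.
- r.sign_off(): hands the job in; it is judged then, once.
Trained networks look in a picture, given as the dict that the camera call returned (one of the last four; its "shot" number tells which), for a name from the list of things; names that differ only in an ending like _2 or _b are one class to them, and where a whole thing is asked for, a point or a joint stands for the part that bears it (a point fixed in the world has none). Each returns a list of dicts, best first, with "confidence" (0 to 1); they miss things now and then, are a little off and sometimes report something else, mostly with a low value. They report only what shows in the picture. A call takes as long as a camera call.
- r.search_frame(picture, thing): "position" ([x, y, z] in m, in world coordinates, good to about 4 mm: the middle of the surface that is visible of it).
The state is a dict: "time_s": time; "joint_positions": joint angles; "qvel": joint speeds; "joint_torque": joint torques, N m; "eef_pos": TCP position; "orientation": TCP orientation; "force": force on the tool from outside, world axes, zero at the start; "torque": the same for the moment, N m; "gripper_width": finger opening in m; "gripper_force": force on a finger pad.
Only numpy, scipy, OpenCV 4.12 (cv2) and the standard library are available. Lean on these libraries where they do the work, as an engineer would, in place of code of your own. Each camera call takes 0.05 s, during which the arm holds its last target. There are 200 camera calls.

### The job

Open the blue tool chest on the workbench: swing the red keeper well aside, slide the steel bolt that it blocks all the way back out of the lid's staple, then lift the lid by its handle right back against its stop and let go so that it stays open. Do not disturb the paint can, the wrench or the screwdriver beside the chest.

Things in the scene. Friction and masses are not known exactly. Their poses are not given: they have to be found in the camera images.
- case: blue tool chest fixed to the bench, 230 (x) by 360 (y) by 100 mm high; origin under its centre; its x points to the hinge side (away from the robot, some yaw), y along its width. Its flat top at z = 100 mm has a fixed front deck (x from -115 to -42 mm) carrying the catches and, behind it, the lid. Bolt and keeper lie in line along y on the deck at case x = -75 mm
- keeper (a joint): red keeper, the first catch: flat bar 83 x 18 mm, top 20 mm above the deck, turning level about a pivot at case x = -75, y = +95 mm. Rad: near 0 (start 0 to 0.1) it points along case -y, its free end against the bolt's knob, so the bolt cannot move; grows to 1.5 (stop) as the free end swings to case -x, over the chest's front edge. Friction 0.08 N m; stays where left
- keeper_knob (a point): centre of the top of the upright red finger peg on the keeper: 12 mm diameter, top 55 mm above the deck, 50 mm from the keeper's pivot. Free on all sides, can be pushed from beside
- bolt (a joint): steel bolt, the second latch: 12 mm rod along case y in two guides 24 mm high. Metres: 0 (start 0 to 0.003) is shot through the lid's staple; grows to 0.05 (stop, fully back) towards case +y; clear of the staple from about 0.030. Friction about 2 N; stays where left
- bolt_knob (a point): centre of the top of the upright round knob on the bolt: 16 mm diameter, top 55 mm above the deck; at bolt 0 it stands at case x = -75, y = 0 mm
- lid (a joint): blue lid, 152 x 360 x 8 mm, about 0.4 kg, hinged along the chest's far top edge. Rad: 0 shut, grows as its front rises, stop at 1.66 (just past upright). Stiff hinge (0.5 N m): it stays at any angle. A dark steel staple on its front edge (case x -90 to -60, y -88 to -68 mm, 31 mm high) is held down by the bolt until the bolt is back
- lid_handle (a point): middle of the grip bar of the lid's black arched handle: round bar 12 mm diameter, about 120 mm long along the case's y, its axis 45 mm above the lid's top face and 120 mm in front of the hinge line when shut; the space under and around it is free
- lid_hinge (a point): middle of the lid's hinge line, which runs along the case's y at case x = +115 mm, z = 100 mm (fixed to the case, has the case's axes)
- paint_can: bystander: closed paint can, 84 mm diameter, 110 mm tall, yellow label; origin under its centre
- wrench: bystander: steel wrench lying on the bench, 180 mm long; origin at its middle, its x along its length
- screwdriver: bystander: screwdriver with a yellow handle lying on the bench, 190 mm long; origin at its middle, its x along its length

How it is judged:
On the way, in this order (a step that is already met when the one before it is completed fails the run):
1. the keeper is swung clear of the bolt (at least 0.5 rad) (value of joint keeper above 0.5 rad), for 0.1 s.
2. the bolt is drawn back out of the staple (at least 35 mm) (value of joint bolt above 0.035 m), for 0.1 s.
At the end, for the whole second after the job is handed in: the lid stands open at its stop (at least 1.54 of 1.66 rad) and at rest, the bolt is back out of the staple (at least 33 mm) and the keeper is still aside (at least 0.4 rad) (value of joint keeper above 0.4 rad and value of joint bolt above 0.033 m and value of joint lid above 1.54 rad and velocity of joint lid between -0.05 and 0.05 rad/s); the robot touches nothing.
It fails at once if a bystander is pushed more than 40 mm from its place (distance of any of paint_can, wrench, screwdriver from where it was at the start of the episode above 0.04 m).
It fails at once if the paint can is tipped over (angle between paint_can's own z axis and vertical above 0.5 rad).
It also fails if it takes over 54 s, if anything falls off the work surface, if the arm or the gripper's body presses on something with over 40 N, if the wrist force passes 120 N, or if a joint passes its speed limit or range.

## Working session

There is one attempt and no reset: what is moved stays moved. The work goes in short steps, Python scripts to look and compute and a tool call to move; the robot and the scene stay as the last step left them, time stands still between calls to the robot, and variables do not carry over. Pictures are saved under pics/ and viewed, at most 10 in all, crops included, and the job is handed in when it is done.

Besides the shell and the picture viewer there is one more tool, called as name(argument=value, ...), one argument or row to a line, values as JSON. carry_out: Moves the arm, as the interface text tells. Its arguments: {"type":"object","properties":{"steps":{"type":"array"},"force":{"type":"number"}},"required":["steps"]}

```bash
mkdir -p pics
python3 - <<'E'
from plant import r
import cv2
s=r.get_state(); print(s['time_s'],s['eef_pos'],s['orientation'],s['gripper_width'])
for n in ('top','side'):
    p=r.get_image(n); cv2.imwrite(f'pics/{n}0.png',p['pixels'][:,:,::-1])
    for t in ['case','keeper','keeper_knob','bolt_knob','bolt','lid','lid_handle','lid_hinge','paint_can','wrench','screwdriver']:
        try: print(n,t,[([round(float(v),3) for v in d['position']],round(d['confidence'],2)) for d in r.search_frame(p,t)[:2]])
        except Exception as e: print(t,e)
print(r.get_state()['time_s'])
E
```

```text
0.0 [0.22141808 0.61082415 0.40378136] [ 1.73041002e-01  9.84914195e-01 -9.05336595e-04 -1.45376145e-04] 0.09372740706790532
top case [([0.542, -0.119, 0.096], 0.81)]
top keeper [([0.485, -0.051, 0.118], 0.85)]
top keeper_knob [([0.478, -0.048, 0.12], 0.87)]
top bolt_knob [([0.47, -0.139, 0.12], 0.64)]
top bolt [([0.471, -0.138, 0.12], 0.52)]
top lid [([0.581, -0.132, 0.101], 0.84)]
top lid_handle [([0.585, -0.134, 0.097], 0.94)]
top lid_hinge [([0.543, -0.118, 0.097], 0.71)]
top paint_can [([0.592, 0.156, 0.006], 0.72), ([0.609, 0.261, 0.112], 0.71)]
top wrench [([0.591, 0.158, 0.007], 0.88)]
top screwdriver [([0.476, -0.379, 0.022], 0.79)]
side case [([0.534, -0.183, 0.102], 0.61)]
side keeper [([0.478, -0.061, 0.121], 0.47)]
side keeper_knob [([0.479, -0.064, 0.121], 0.79)]
side bolt_knob [([0.467, -0.121, 0.123], 0.51), ([0.579, -0.164, 0.097], 0.21)]
side bolt [([0.469, -0.12, 0.122], 0.67)]
side lid [([0.576, -0.169, 0.101], 0.78)]
side lid_handle [([0.578, -0.164, 0.101], 0.81)]
side lid_hinge [([0.537, -0.18, 0.096], 0.69)]
side paint_can [([0.606, 0.239, 0.088], 0.63)]
side wrench [([0.584, 0.153, 0.005], 0.58)]
side screwdriver [([0.455, -0.382, 0.025], 0.87)]
1.2
```

View pics/top0.png

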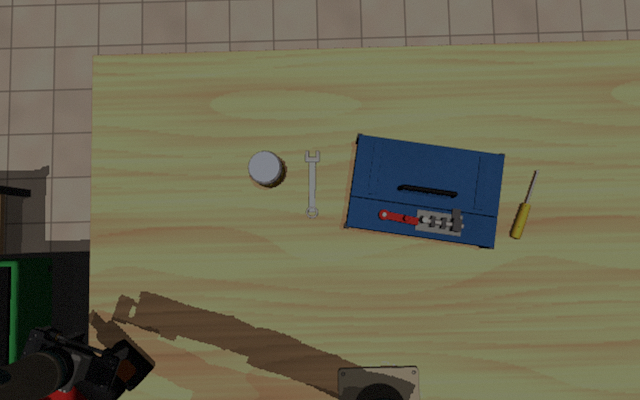

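View pics/side0.png

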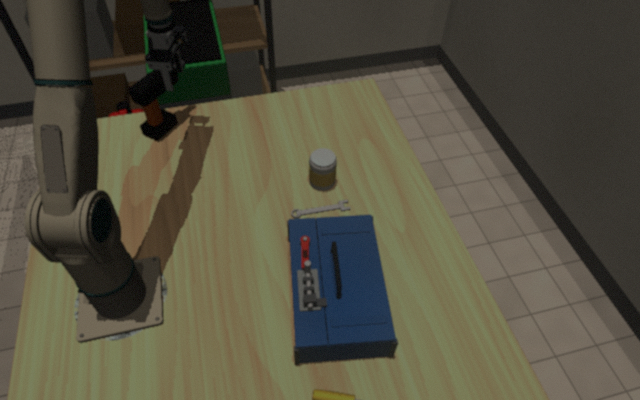

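The top view shows the chest at about (355–504, 135–248), slightly yawed, with the red keeper at (400,217), the bolt at (440,222) and the handle at (427,190). The can (266,168) and wrench (312,185) are on its +y side, and the screwdriver is on the -y side. In the side view the chest is at (340,285), the keeper at (305,250) and the handle at (337,270). Next I'll fit the case pose from depth.

```bash
cat > h.py <<'E'
import numpy as np, cv2
from plant import r
def cloud(p):
    d=p['depth']; K=p['mtx']; E=p['extrinsics']
    v,u=np.mgrid[:d.shape[0],:d.shape[1]]
    c=np.stack([(u-K[0,2])*d/K[0,0],-(v-K[1,2])*d/K[1,1],-d],-1)
    w=(c-E[:3,3])@E[:3,:3]; w[d==0]=np.nan
    return w
E
python3 - <<'E'
from h import *
for n in ('top','side'):
    p=r.get_image(n); w=cloud(p); c=p['pixels'].astype(int)
    E=p['extrinsics']; print(n,'cam',-E[:3,:3].T@E[:3,3])
    box=(w[...,0]>.35)&(w[...,0]<.75)&(w[...,1]>-.4)&(w[...,1]<.15)
    top=box&(abs(w[...,2]-.1)<.015)
    q=w[top]; rc=cv2.minAreaRect(q[:,:2].astype(np.float32)); print(rc, np.median(q[:,2]))
    hs=box&(w[...,2]>.125)
    for pt,col in zip(w[hs],c[hs]): print(np.round(pt,3),col) if hs.sum()<60 else 0
    R=box&(w[...,2]>.105)&(c[...,0]>90)&(c[...,1]<60); print('red',np.round(w[R],3).tolist()[:60:2], 'high',hs.sum())
E
```

```text
top cam [0.44940182 0.10689495 1.26223523]
((0.5480258464813232, -0.1245238184928894), (0.3685002028942108, 0.2371915876865387), 80.2632064819336) 0.10158431954151462
red [[0.5, -0.015, 0.118], [0.499, -0.019, 0.125], [0.499, -0.024, 0.121], [0.497, -0.014, 0.125], [0.497, -0.02, 0.121], [0.497, -0.024, 0.125], [0.495, -0.01, 0.122], [0.495, -0.015, 0.12], [0.494, -0.027, 0.121], [0.494, -0.032, 0.117], [0.494, -0.036, 0.12], [0.493, -0.01, 0.12], [0.492, -0.027, 0.12], [0.492, -0.032, 0.119], [0.492, -0.037, 0.116], [0.492, -0.041, 0.119], [0.492, -0.046, 0.121], [0.49, -0.007, 0.125], [0.49, -0.012, 0.122], [0.49, -0.029, 0.124], [0.489, -0.034, 0.122], [0.489, -0.038, 0.121], [0.489, -0.043, 0.12], [0.489, -0.048, 0.123], [0.489, -0.053, 0.121], [0.489, -0.058, 0.12], [0.488, -0.007, 0.122], [0.488, -0.012, 0.12], [0.487, -0.029, 0.118], [0.487, -0.034, 0.121]] high 581
side cam [ 0.33205185 -0.69843653  1.12483466]
((0.5494977831840515, -0.12401840090751648), (0.36803266406059265, 0.237779438495636), 80.08949279785156) 0.09979332990336842
red [[0.496, -0.006, 0.118], [0.498, -0.011, 0.12], [0.482, -0.011, 0.121], [0.497, -0.015, 0.122], [0.481, -0.012, 0.118], [0.496, -0.019, 0.124], [0.501, -0.018, 0.12], [0.483, -0.017, 0.12], [0.492, -0.023, 0.125], [0.498, -0.019, 0.119], [0.483, -0.018, 0.117], [0.488, -0.02, 0.118], [0.493, -0.021, 0.118], [0.497, -0.023, 0.12], [0.484, -0.023, 0.119], [0.488, -0.027, 0.123], [0.494, -0.024, 0.117], [0.481, -0.024, 0.117], [0.486, -0.027, 0.119], [0.491, -0.028, 0.12], [0.481, -0.026, 0.116], [0.485, -0.03, 0.12], [0.49, -0.032, 0.121], [0.48, -0.031, 0.119], [0.485, -0.032, 0.119], [0.489, -0.035, 0.121], [0.479, -0.034, 0.118], [0.486, -0.035, 0.118], [0.492, -0.036, 0.117], [0.481, -0.038, 0.12]] high 502
```

```bash
cat >> h.py <<'E'
def onplane(p,uv,z):
    K=p['mtx'];E=p['extrinsics'];R=E[:3,:3];o=-R.T@E[:3,3];uv=np.asarray(uv,float).reshape(-1,2)
    ray=np.stack([(uv[:,0]-K[0,2])/K[0,0],-(uv[:,1]-K[1,2])/K[1,1],-np.ones(len(uv))],-1)@R
    return (o+ray*((z-o[2])/ray[:,2])[:,None])
E
python3 - <<'E'
from h import *
for n in ('top','side'):
    p=r.get_image(n); w=cloud(p)
    box=(w[...,0]>.35)&(w[...,0]<.75)&(w[...,1]>-.4)&(w[...,1]<.15)
    m=(box&(w[...,2]>.085)).astype(np.uint8)
    m=cv2.morphologyEx(m,cv2.MORPH_OPEN,np.ones((3,3),np.uint8));m=cv2.morphologyEx(m,cv2.MORPH_CLOSE,np.ones((7,7),np.uint8))
    ct=max(cv2.findContours(m,0,cv2.CHAIN_APPROX_NONE)[0],key=cv2.contourArea)
    q=onplane(p,ct[:,0],.1)[:,:2].astype(np.float32)
    rc=cv2.minAreaRect(q);print(n,rc)
    a=np.radians(rc[2]-90) ; C=np.array(rc[0]);Rz=np.array([[np.cos(a),-np.sin(a)],[np.sin(a),np.cos(a)]])
    l=(w[...,:2]-C)@Rz; z=w[...,2]
    # knobs etc. in case coords
    red=box&(p['pixels'][...,0]>90)&(p['pixels'][...,1]<60)&(z>.105)
    for nm,mm in (('redlow',red&(z<.128)),('redhigh',red&(z>.143)),('boltknob',box&(z>.143)&(abs(l[...,0]+.075)<.025)&(abs(l[...,1])<.03)),('handle',box&(abs(z-.148)<.01)&(abs(l[...,0])<.03))):
        if mm.sum(): print(nm,mm.sum(),np.round(np.r_[l[mm].mean(0),l[mm].min(0),l[mm].max(0),np.median(z[mm])],3),np.round(w[mm].mean(0),3))
    pix=p['pixels'][60:320,240:560] if n=='top' else p['pixels'][200:380,260:420]
    cv2.imwrite(f'pics/{n}1.png',cv2.resize(pix[:, :, ::-1],None,fx=2.3 if n=='top' else 3.2,fy=2.3 if n=='top' else 3.2,interpolation=2))
E
```

```text
top ((0.5471740365028381, -0.1219852864742279), (0.3642793893814087, 0.23496851325035095), 80.27887725830078)
redlow 234 [-0.077  0.057 -0.087  0.007 -0.064  0.104  0.121] [ 0.481 -0.053  0.121]
redhigh 16 [-0.077  0.043 -0.082  0.039 -0.072  0.047  0.158] [ 0.479 -0.067  0.157]
boltknob 42 [-0.074  0.002 -0.081 -0.006 -0.066  0.009  0.156] [ 0.475 -0.108  0.156]
handle 291 [-0.004 -0.    -0.01  -0.067  0.003  0.065  0.151] [ 0.543 -0.122  0.151]
side ((0.5477191805839539, -0.12759393453598022), (0.3659645617008209, 0.2326192855834961), 80.19047546386719)
redlow 94 [-0.078  0.073 -0.088  0.019 -0.064  0.112  0.12 ] [ 0.483 -0.043  0.12 ]
redhigh 13 [-0.078  0.05  -0.083  0.046 -0.073  0.055  0.155] [ 0.479 -0.065  0.155]
boltknob 41 [-0.075  0.004 -0.081 -0.002 -0.068  0.014  0.154] [ 0.475 -0.11   0.153]
handle 237 [-0.005 -0.002 -0.011 -0.062  0.001  0.069  0.149] [ 0.542 -0.129  0.149]
```

View pics/side1.png

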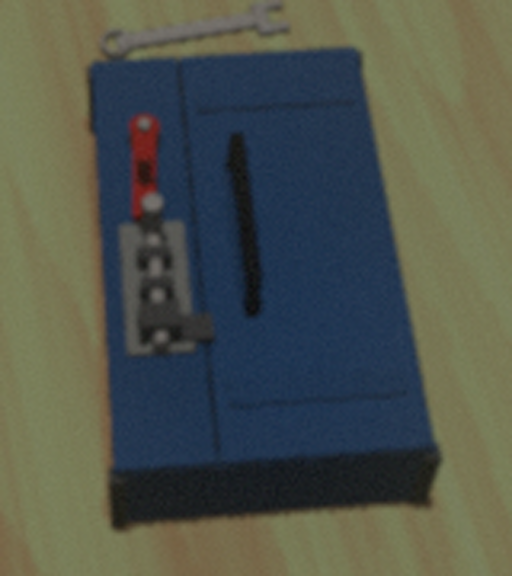

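The side crop shows the red keeper (145,170), bolt knob (152,203), staple (190,327) and handle (245,225). They all match the given sizes, and the two cameras agree. So the case is at about (0.5475, -0.124) with yaw -9.75°. I'll keep one tool-down orientation for everything, with the fingers closing along case x.

```bash
cat >> h.py <<'E'
from scipy.spatial.transform import Rotation as Ro
A=np.radians(-9.75); C0=np.array([.5475,-.124])
Rc=np.array([[np.cos(A),-np.sin(A)],[np.sin(A),np.cos(A)]])
YT=np.array([*Rc[:,0],0]); ZT=np.array([0,0,-1.])           # tool y = case x, tool down
RT=Ro.from_matrix(np.stack([np.cross(YT,ZT),YT,ZT],1))
def tcp(x,y,ztip): return np.r_[C0+Rc@np.array([x,y])/1000,ztip/1000+.199]
def here():
    s=r.get_state(); p=np.array(s['eef_pos']); tip=Rc.T@(p[:2]-C0)*1000
    print('t',round(s['time_s'],2),'case mm',np.round(tip,1),'ztip',round((p[2]-.199)*1000,1),'w',round(s['gripper_width'],4),'F',np.round(s['force'],1))
    return p,Ro.from_quat(s['orientation'])
def rows(target,n,rot=True):
    p,R=here(); rv=(R.inv()*RT).as_rotvec() if rot else np.zeros(3); d=(target-p)*1000/n
    print('total tool shift',np.round(R.inv().apply(d*n),1),'rotvec deg',np.round(np.degrees(rv),1))
    for i in range(n):
        print(np.round((R*Ro.from_rotvec(rv*i/n)).inv().apply(d),0),np.round(np.degrees(rv)/n,1))
E
python3 -c "
from h import *
rows(tcp(-50,42,205),14)"
```

```text
t 1.4 case mm [-445.8  669.3] ztip 205.7 w 0.0942 F [-0.5  0.2 -0.2]
total tool shift [-500.4 -547.5    0.7] rotvec deg [-0.  -0.  79.8]
[-36. -39.   0.] [-0.  -0.   5.7]
[-39. -35.   0.] [-0.  -0.   5.7]
[-43. -31.   0.] [-0.  -0.   5.7]
[-46. -27.   0.] [-0.  -0.   5.7]
[-48. -22.   0.] [-0.  -0.   5.7]
[-50. -17.   0.] [-0.  -0.   5.7]
[-52. -12.   0.] [-0.  -0.   5.7]
[-53.  -7.   0.] [-0.  -0.   5.7]
[-53.  -2.   0.] [-0.  -0.   5.7]
[-53.   3.   0.] [-0.  -0.   5.7]
[-52.   9.   0.] [-0.  -0.   5.7]
[-51.  14.   0.] [-0.  -0.   5.7]
[-50.  19.   0.] [-0.  -0.   5.7]
[-47.  24.   0.] [-0.  -0.   5.7]
```

carry_out(
  steps=[
    {"claw":-1,"tx":-36,"ty":-39,"tz":0,"rx":0,"ry":0,"rz":5.7},
    {"claw":-1,"tx":-39,"ty":-35,"tz":0,"rx":0,"ry":0,"rz":5.7},
    {"claw":-1,"tx":-43,"ty":-31,"tz":0,"rx":0,"ry":0,"rz":5.7},
    {"claw":-1,"tx":-46,"ty":-27,"tz":0,"rx":0,"ry":0,"rz":5.7},
    {"claw":-1,"tx":-48,"ty":-22,"tz":0,"rx":0,"ry":0,"rz":5.7},
    {"claw":-1,"tx":-50,"ty":-17,"tz":0,"rx":0,"ry":0,"rz":5.7},
    {"claw":-1,"tx":-52,"ty":-12,"tz":0,"rx":0,"ry":0,"rz":5.7},
    {"claw":-1,"tx":-53,"ty":-7,"tz":0,"rx":0,"ry":0,"rz":5.7},
    {"claw":-1,"tx":-53,"ty":-2,"tz":0,"rx":0,"ry":0,"rz":5.7},
    {"claw":-1,"tx":-53,"ty":3,"tz":0,"rx":0,"ry":0,"rz":5.7},
  ],
  force=20,
)

```text
time_s: 2.65
eef_pos: [0.4259, 0.1199, 0.405]
orientation: [0.623, 0.782, 0.001, 0.0]
force: [0.3, 0.8, -0.2]
gripper_width: 0.0006
gripper_force: 0.0
```

carry_out(
  steps=[
    {"claw":-1,"tx":-52,"ty":9,"tz":0,"rx":0,"ry":0,"rz":5.7},
    {"claw":-1,"tx":-51,"ty":14,"tz":0,"rx":0,"ry":0,"rz":5.7},
    {"claw":-1,"tx":-50,"ty":19,"tz":0,"rx":0,"ry":0,"rz":5.7},
    {"claw":-1,"tx":-47,"ty":24,"tz":0,"rx":0,"ry":0,"rz":5.7},
    {"claw":-1,"tx":0,"ty":0,"tz":0,"rx":0,"ry":0,"rz":0},
    {"claw":-1,"tx":0,"ty":0,"tz":0,"rx":0,"ry":0,"rz":0},
  ],
)

```text
time_s: 3.4
eef_pos: [0.5071, -0.0733, 0.4044]
orientation: [0.764, 0.645, -0.0, -0.001]
force: [-0.7, 1.0, 0.3]
gripper_width: 0.0002
gripper_force: 0.0
```

Run:
```python
from h import *
rows(tcp(-48,42,132),1)
p=r.get_image('side'); cv2.imwrite('pics/side2.png',cv2.resize(p['pixels'][150:380,200:450,::-1],None,fx=2.4,fy=2.4))
```

```text
t 3.4 case mm [-48.4  43.1] ztip 205.4 w 0.0002 F [-0.7  1.   0.3]
total tool shift [-1.2  0.5 73.4] rotvec deg [-0.1 -0.   0.1]
[-1.  0. 73.] [-0.1 -0.   0.1]
```

View pics/side2.png

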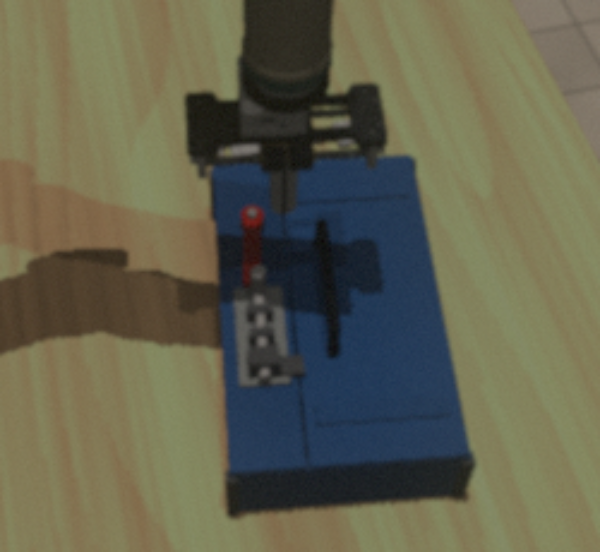

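The picture shows the closed fingers at (285,190), beside the keeper on its hinge side, with the deck clear below. I'll descend and push along the arc.

carry_out(
  steps=[
    {"claw":-1,"tx":-1,"ty":0,"tz":25,"rx":0,"ry":0,"rz":0},
    {"claw":-1,"tx":0,"ty":0,"tz":25,"rx":0,"ry":0,"rz":0},
    {"claw":-1,"tx":0,"ty":0,"tz":23,"rx":0,"ry":0,"rz":0},
    {"claw":-1,"tx":0,"ty":0,"tz":0,"rx":0,"ry":0,"rz":0},
    {"claw":-1,"tx":1,"ty":-8,"tz":0,"rx":0,"ry":0,"rz":0},
    {"claw":-1,"tx":1,"ty":-8,"tz":0,"rx":0,"ry":0,"rz":0},
    {"claw":-1,"tx":1,"ty":-7,"tz":0,"rx":0,"ry":0,"rz":0},
  ],
)

```text
time_s: 4.32
eef_pos: [0.485, -0.0682, 0.3326]
orientation: [0.765, 0.645, 0.001, 0.001]
force: [2.0, -1.3, 0.2]
gripper_width: 0.0006
gripper_force: 0.9
```

carry_out(
  steps=[
    {"claw":-1,"tx":3,"ty":-7,"tz":0,"rx":0,"ry":0,"rz":0},
    {"claw":-1,"tx":4,"ty":-7,"tz":0,"rx":0,"ry":0,"rz":0},
    {"claw":-1,"tx":5,"ty":-6,"tz":0,"rx":0,"ry":0,"rz":0},
    {"claw":-1,"tx":5,"ty":-5,"tz":0,"rx":0,"ry":0,"rz":0},
    {"claw":-1,"tx":5,"ty":-4,"tz":0,"rx":0,"ry":0,"rz":0},
    {"claw":-1,"tx":5,"ty":-3,"tz":0,"rx":0,"ry":0,"rz":0},
    {"claw":-1,"tx":0,"ty":0,"tz":0,"rx":0,"ry":0,"rz":0},
    {"claw":-1,"tx":0,"ty":0,"tz":0,"rx":0,"ry":0,"rz":0},
  ],
)

```text
time_s: 5.32
eef_pos: [0.4579, -0.0357, 0.3315]
orientation: [0.764, 0.645, -0.0, -0.001]
force: [1.3, 0.1, -0.1]
gripper_width: 0.0005
gripper_force: 0.4
```

Run:
```python
from h import *
rows(tcp(-102,72,132),1)
for n in('top','side'):
    p=r.get_image(n); w=cloud(p); c=p['pixels']; l=(w[...,:2]-C0)@Rc; z=w[...,2]
    m=(c[...,0]>90)&(c[...,1]<60)&(z>.105)&(z<.17)&(abs(l[...,0]+.1)<.08)&(abs(l[...,1]-.07)<.08)
    print(n,m.sum(),np.round(np.c_[l[m]*1000,z[m]*1000],0)[::max(1,m.sum()//12)].tolist())
p=r.get_image('side'); cv2.imwrite('pics/side3.png',cv2.resize(p['pixels'][150:380,200:450,::-1],None,fx=2.4,fy=2.4))
```

```text
t 5.33 case mm [-103.3   71.8] ztip 132.5 w 0.0005 F [ 1.3  0.1 -0.1]
total tool shift [0.2 1.3 0.5] rotvec deg [-0.1 -0.   0. ]
[0. 1. 1.] [-0.1 -0.   0. ]
top 6 [[-69.0, 104.0, 121.0], [-68.0, 101.0, 121.0], [-71.0, 103.0, 121.0], [-71.0, 101.0, 121.0], [-74.0, 105.0, 118.0], [-74.0, 104.0, 125.0]]
side 0 []
```

View pics/side3.png

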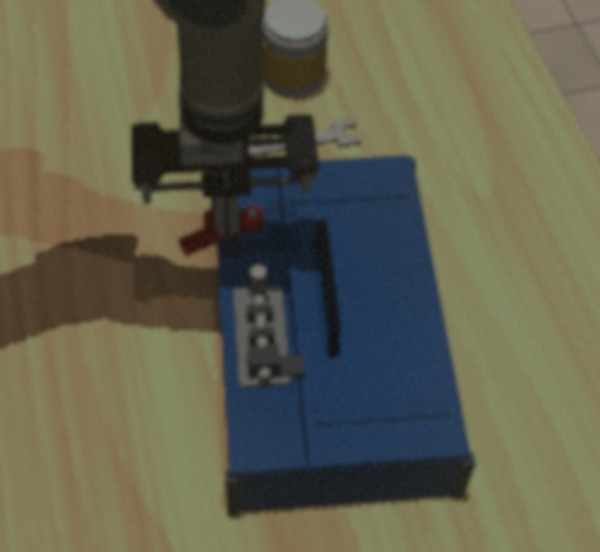

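The keeper is swung well over the front edge, from (265,215) to (185,243), at more than 1 rad. Next is the bolt.

carry_out(
  steps=[
    {"claw":-1,"tx":-2,"ty":4,"tz":-10,"rx":0,"ry":0,"rz":0},
    {"claw":-1,"tx":0,"ty":0,"tz":-38,"rx":0,"ry":0,"rz":0},
    {"claw":-1,"tx":-32,"ty":8,"tz":0,"rx":0,"ry":0,"rz":0},
    {"claw":-1,"tx":-32,"ty":8,"tz":0,"rx":0,"ry":0,"rz":0},
    {"claw":-1,"tx":-32,"ty":8,"tz":0,"rx":0,"ry":0,"rz":0},
    {"claw":-1,"tx":0,"ty":0,"tz":0,"rx":0,"ry":0,"rz":0},
    {"claw":-1,"tx":0,"ty":0,"tz":24,"rx":0,"ry":0,"rz":0},
    {"claw":-1,"tx":0,"ty":0,"tz":23,"rx":0,"ry":0,"rz":0},
    {"claw":-1,"tx":0,"ty":0,"tz":0,"rx":0,"ry":0,"rz":0},
    {"claw":-1,"tx":8,"ty":0,"tz":0,"rx":0,"ry":0,"rz":0},
  ],
)

```text
time_s: 6.72
eef_pos: [0.4706, -0.1295, 0.3334]
orientation: [0.765, 0.644, 0.0, 0.0]
force: [1.0, 0.6, 0.9]
gripper_width: 0.0005
gripper_force: 0.0
```

```bash
python3 -c "
from h import *
rows(tcp(-75,31,132),1)"
```

```text
t 6.72 case mm [-74.8 -18.4] ztip 134.4 w 0.0005 F [1.  0.6 0.9]
total tool shift [49.4 -0.2  2.4] rotvec deg [ 0.  0. -0.]
[49. -0.  2.] [ 0.  0. -0.]
```

carry_out(
  steps=[
    {"claw":-1,"tx":8,"ty":0,"tz":1,"rx":0,"ry":0,"rz":0},
    {"claw":-1,"tx":8,"ty":0,"tz":0,"rx":0,"ry":0,"rz":0},
    {"claw":-1,"tx":8,"ty":0,"tz":0,"rx":0,"ry":0,"rz":0},
    {"claw":-1,"tx":8,"ty":0,"tz":0,"rx":0,"ry":0,"rz":0},
    {"claw":-1,"tx":8,"ty":0,"tz":0,"rx":0,"ry":0,"rz":0},
    {"claw":-1,"tx":6,"ty":0,"tz":0,"rx":0,"ry":0,"rz":0},
    {"claw":-1,"tx":4,"ty":0,"tz":0,"rx":0,"ry":0,"rz":0},
    {"claw":-1,"tx":0,"ty":0,"tz":0,"rx":0,"ry":0,"rz":0},
    {"claw":-1,"tx":0,"ty":0,"tz":0,"rx":0,"ry":0,"rz":0},
  ],
)

```text
time_s: 7.85
eef_pos: [0.4787, -0.0798, 0.3314]
orientation: [0.764, 0.645, -0.0, -0.001]
force: [-0.4, 0.2, 0.4]
gripper_width: 0.0003
gripper_force: 0.0
```

```bash
python3 -c "
from h import *
rows(tcp(-75,31,132),1)"
```

```text
t 7.85 case mm [-75.3  31.9] ztip 132.4 w 0.0003 F [-0.4  0.2  0.4]
total tool shift [-0.9  0.3  0.4] rotvec deg [-0.1 -0.   0. ]
[-1.  0.  0.] [-0.1 -0.   0. ]
```

carry_out(
  steps=[
    {"claw":-1,"tx":-5,"ty":0,"tz":0,"rx":0,"ry":0,"rz":0},
    {"claw":-1,"tx":0,"ty":0,"tz":-50,"rx":0,"ry":0,"rz":0},
    {"claw":0,"tx":-9,"ty":23,"tz":-8,"rx":0,"ry":0,"rz":0},
    {"claw":0,"tx":-9,"ty":23,"tz":0,"rx":0,"ry":0,"rz":0},
    {"claw":0,"tx":-9,"ty":24,"tz":0,"rx":0,"ry":0,"rz":0},
    {"claw":0,"tx":0,"ty":0,"tz":0,"rx":0,"ry":0,"rz":0},
    {"claw":0,"tx":0,"ty":0,"tz":0,"rx":0,"ry":0,"rz":0},
  ],
)

```text
time_s: 8.72
eef_pos: [0.5416, -0.1235, 0.3893]
orientation: [0.765, 0.644, -0.0, -0.001]
force: [-0.1, 0.7, 0.2]
gripper_width: 0.0457
gripper_force: 0.0
```

Run:
```python
from h import *
rows(tcp(-5,0,126),1)
for n in('top','side'):
    p=r.get_image(n); w=cloud(p); l=(w[...,:2]-C0)@Rc; z=w[...,2]
    m=(z>.145)&(z<.165)&(abs(l[...,0]+.075)<.02)&(l[...,1]>-.03)&(l[...,1]<.1)
    print(n,m.sum(),np.round(l[m].mean(0)*1000,0) if m.any() else '')
cv2.imwrite('pics/side4.png',cv2.resize(p['pixels'][150:380,200:450,::-1],None,fx=2.4,fy=2.4))
```

```text
t 8.72 case mm [-5.9 -0.5] ztip 190.3 w 0.0457 F [-0.1  0.7  0.2]
total tool shift [ 0.4  1.  64.3] rotvec deg [-0.1 -0.  -0. ]
[ 0.  1. 64.] [-0.1 -0.  -0. ]
top 39 [-74.  50.]
side 41 [-74.  48.]
```

View pics/side4.png

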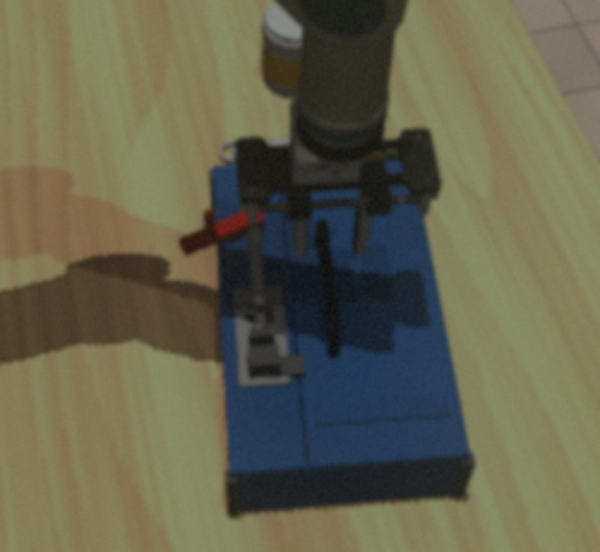

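The bolt is back about 48 mm: its knob measures y = +49 and nothing is left in the staple at (290,365). The open fingers straddle the handle, so I'll grip it now.

carry_out(
  steps=[
    {"claw":0,"tx":0,"ty":1,"tz":30,"rx":0,"ry":0,"rz":0},
    {"claw":0,"tx":0,"ty":0,"tz":32,"rx":0,"ry":0,"rz":0},
    {"claw":0,"tx":0,"ty":0,"tz":0,"rx":0,"ry":0,"rz":0},
    {"claw":-1,"tx":0,"ty":0,"tz":0,"rx":0,"ry":0,"rz":0},
    {"claw":-1,"tx":0,"ty":0,"tz":0,"rx":0,"ry":0,"rz":0},
    {"claw":-1,"tx":0,"ty":0,"tz":0,"rx":0,"ry":0,"rz":0},
    {"claw":-1,"tx":0,"ty":0,"tz":0,"rx":0,"ry":0,"rz":0},
  ],
  force=25,
)

```text
time_s: 9.7
eef_pos: [0.5424, -0.1236, 0.3279]
orientation: [0.764, 0.645, -0.001, -0.001]
force: [-2.3, 0.5, 5.8]
gripper_width: 0.0109
gripper_force: 25.0
```

Run:
```python
from h import *
here()
a0=np.arctan2(45,120);R=np.hypot(45,120)
t=np.r_[np.linspace(0,1.6,25),1.66]; P=np.c_[-R*np.cos(a0+t),R*np.sin(a0+t)]
for th,d,q in zip(t[1:],np.diff(P,axis=0),P[1:]): print(round(th,2),'ty,tz',np.round([d[0],-d[1]],1),'cum',np.round(q-P[0],1))
```

```text
t 9.7 case mm [-5.1 -0.5] ztip 128.9 w 0.0109 F [-2.3  0.5  5.8]
0.07 ty,tz [ 3.3 -7.9] cum [3.3 7.9]
0.13 ty,tz [ 3.8 -7.7] cum [ 7.  15.6]
0.2 ty,tz [ 4.3 -7.4] cum [11.3 22.9]
0.27 ty,tz [ 4.8 -7.1] cum [16.1 30. ]
0.33 ty,tz [ 5.2 -6.8] cum [21.3 36.8]
0.4 ty,tz [ 5.7 -6.4] cum [27.  43.2]
0.47 ty,tz [ 6.1 -6. ] cum [33.1 49.2]
0.53 ty,tz [ 6.5 -5.6] cum [39.5 54.8]
0.6 ty,tz [ 6.8 -5.1] cum [46.4 59.9]
0.67 ty,tz [ 7.2 -4.7] cum [53.5 64.6]
0.73 ty,tz [ 7.4 -4.2] cum [61.  68.8]
0.8 ty,tz [ 7.7 -3.7] cum [68.7 72.4]
0.87 ty,tz [ 7.9 -3.2] cum [76.6 75.6]
0.93 ty,tz [ 8.1 -2.6] cum [84.7 78.2]
1.0 ty,tz [ 8.3 -2.1] cum [93.  80.3]
1.07 ty,tz [ 8.4 -1.5] cum [101.4  81.8]
1.13 ty,tz [ 8.5 -1. ] cum [109.9  82.8]
1.2 ty,tz [ 8.5 -0.4] cum [118.5  83.2]
1.27 ty,tz [8.5 0.2] cum [127.  83.]
1.33 ty,tz [8.5 0.8] cum [135.5  82.2]
1.4 ty,tz [8.4 1.3] cum [143.9  80.9]
1.47 ty,tz [8.3 1.9] cum [152.3  79. ]
1.53 ty,tz [8.2 2.4] cum [160.5  76.6]
1.6 ty,tz [8. 3.] cum [168.5  73.6]
1.66 ty,tz [7.  3.1] cum [175.5  70.5]
```

carry_out(
  steps=[
    {"claw":-1,"tx":0,"ty":3.3,"tz":-7.9,"rx":0,"ry":0,"rz":0},
    {"claw":-1,"tx":0,"ty":3.8,"tz":-7.7,"rx":0,"ry":0,"rz":0},
    {"claw":-1,"tx":0,"ty":4.3,"tz":-7.4,"rx":0,"ry":0,"rz":0},
    {"claw":-1,"tx":0,"ty":4.8,"tz":-7.1,"rx":0,"ry":0,"rz":0},
    {"claw":-1,"tx":0,"ty":5.2,"tz":-6.8,"rx":0,"ry":0,"rz":0},
    {"claw":-1,"tx":0,"ty":5.7,"tz":-6.4,"rx":0,"ry":0,"rz":0},
    {"claw":-1,"tx":0,"ty":6.1,"tz":-6,"rx":0,"ry":0,"rz":0},
    {"claw":-1,"tx":0,"ty":6.5,"tz":-5.6,"rx":0,"ry":0,"rz":0},
  ],
)

```text
time_s: 10.7
eef_pos: [0.5793, -0.1302, 0.3821]
orientation: [0.765, 0.644, -0.003, -0.005]
force: [-14.0, 2.8, 4.2]
gripper_width: 0.0111
gripper_force: 25.0
```

Run:
```python
from h import *
here()
p=r.get_image('side'); print(r.search_frame(p,'lid_handle')[:1])
cv2.imwrite('pics/side5.png',cv2.resize(p['pixels'][150:380,200:450,::-1],None,fx=2.4,fy=2.4))
```

```text
t 10.7 case mm [32.4 -0.7] ztip 183.1 w 0.0111 F [-14.    2.8   4.2]
[{'position': [0.5723, -0.2016, 0.1456], 'confidence': 0.93}]
```

View pics/side5.png

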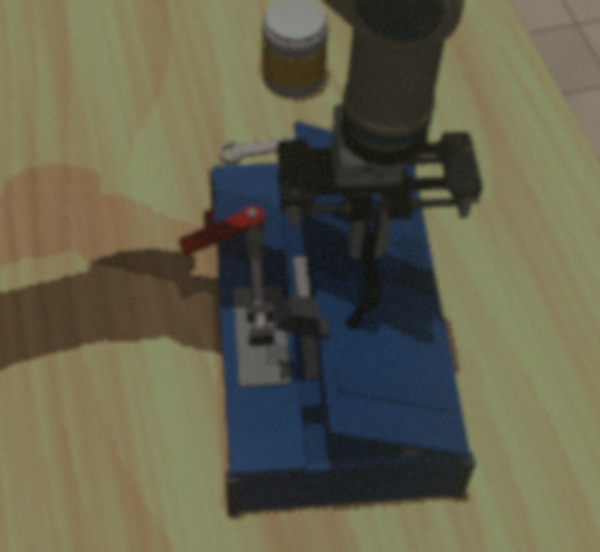

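The lid is rising: its front edge is off the deck at (310,420) and the fingers are on the handle at (370,240). I'll continue along the arc with a lighter grip.

carry_out(
  steps=[
    {"claw":-1,"tx":0,"ty":6.5,"tz":-5.4,"rx":0,"ry":0,"rz":0},
    {"claw":-1,"tx":0,"ty":7,"tz":-5,"rx":0,"ry":0,"rz":0},
    {"claw":-1,"tx":0,"ty":7.4,"tz":-4.2,"rx":0,"ry":0,"rz":0},
    {"claw":-1,"tx":0,"ty":7.7,"tz":-3.7,"rx":0,"ry":0,"rz":0},
    {"claw":-1,"tx":0,"ty":7.9,"tz":-3.2,"rx":0,"ry":0,"rz":0},
    {"claw":-1,"tx":0,"ty":8.1,"tz":-2.6,"rx":0,"ry":0,"rz":0},
    {"claw":-1,"tx":0,"ty":8.3,"tz":-2.1,"rx":0,"ry":0,"rz":0},
    {"claw":-1,"tx":0,"ty":8.4,"tz":-1.5,"rx":0,"ry":0,"rz":0},
  ],
  force=15,
)

```text
time_s: 11.8
eef_pos: [0.6424, -0.1411, 0.412]
orientation: [0.765, 0.645, -0.001, -0.001]
force: [-7.5, 0.5, 5.9]
gripper_width: 0.0114
gripper_force: 15.0
```

carry_out(
  steps=[
    {"claw":-1,"tx":0,"ty":8.5,"tz":-1,"rx":0,"ry":0,"rz":0},
    {"claw":-1,"tx":0,"ty":8.5,"tz":-0.4,"rx":0,"ry":0,"rz":0},
    {"claw":-1,"tx":0,"ty":8.5,"tz":0.2,"rx":0,"ry":0,"rz":0},
    {"claw":-1,"tx":0,"ty":8.5,"tz":0.8,"rx":0,"ry":0,"rz":0},
  ],
)

```text
time_s: 12.3
eef_pos: [0.6765, -0.1471, 0.4125]
orientation: [0.765, 0.645, -0.0, 0.0]
force: [-5.7, 0.5, 4.5]
gripper_width: 0.0113
gripper_force: 15.0
```

Run:
```python
from h import *
here()
p=r.get_image('side')
cv2.imwrite('pics/side6.png',cv2.resize(p['pixels'][120:380,200:480,::-1],None,fx=2.2,fy=2.2))
```

```text
t 12.3 case mm [131.   -0.9] ztip 213.5 w 0.0113 F [-5.7  0.5  4.5]
```

View pics/side6.png

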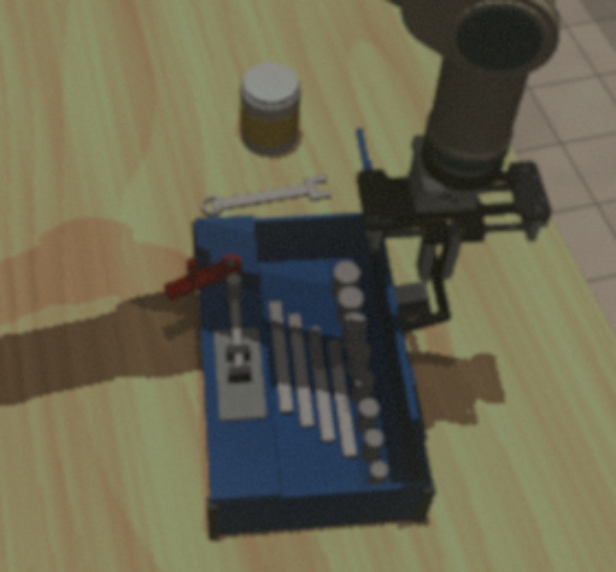

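The lid is close to upright and its handle is still gripped at (440,280). I'll go on to the stop with a slight over-push.

carry_out(
  steps=[
    {"claw":-1,"tx":0,"ty":8.4,"tz":1.3,"rx":0,"ry":0,"rz":0},
    {"claw":-1,"tx":0,"ty":8.3,"tz":1.9,"rx":0,"ry":0,"rz":0},
    {"claw":-1,"tx":0,"ty":8.2,"tz":2.4,"rx":0,"ry":0,"rz":0},
    {"claw":-1,"tx":0,"ty":8,"tz":3,"rx":0,"ry":0,"rz":0},
    {"claw":-1,"tx":0,"ty":7,"tz":3,"rx":0,"ry":0,"rz":0},
    {"claw":-1,"tx":0,"ty":3,"tz":1,"rx":0,"ry":0,"rz":0},
    {"claw":-1,"tx":0,"ty":0,"tz":0,"rx":0,"ry":0,"rz":0},
    {"claw":-1,"tx":0,"ty":0,"tz":0,"rx":0,"ry":0,"rz":0},
  ],
)

```text
time_s: 13.35
eef_pos: [0.7164, -0.1541, 0.3991]
orientation: [0.765, 0.644, -0.003, -0.003]
force: [-16.2, 1.1, 14.7]
gripper_width: 0.0116
gripper_force: 15.0
```

```bash
python3 -c "
from h import *
here()"
```

```text
t 13.35 case mm [171.6  -1.1] ztip 200.1 w 0.0116 F [-16.2   1.1  14.7]
```

carry_out(
  steps=[
    {"claw":-0.45,"tx":0,"ty":0,"tz":0,"rx":0,"ry":0,"rz":0},
    {"claw":-0.45,"tx":0,"ty":0,"tz":0,"rx":0,"ry":0,"rz":0},
    {"claw":-0.45,"tx":0,"ty":0,"tz":0,"rx":0,"ry":0,"rz":0},
    {"claw":-0.45,"tx":0,"ty":-1,"tz":-15,"rx":0,"ry":0,"rz":0},
    {"claw":-0.45,"tx":0,"ty":0,"tz":-25,"rx":0,"ry":0,"rz":0},
    {"claw":-0.45,"tx":0,"ty":0,"tz":-40,"rx":0,"ry":0,"rz":0},
    {"claw":-0.45,"tx":0,"ty":0,"tz":-50,"rx":0,"ry":0,"rz":0},
    {"claw":-0.45,"tx":0,"ty":0,"tz":0,"rx":0,"ry":0,"rz":0},
    {"claw":-0.45,"tx":0,"ty":0,"tz":0,"rx":0,"ry":0,"rz":0},
  ],
)

```text
time_s: 14.48
eef_pos: [0.7178, -0.1535, 0.5283]
orientation: [0.764, 0.645, 0.0, 0.0]
force: [-0.4, 0.6, 0.0]
gripper_width: 0.0257
gripper_force: 0.0
```

Run:
```python
from h import *
here()
for n in('top','side'):
    p=r.get_image(n); w=cloud(p); l=(w[...,:2]-C0)@Rc*1000; z=w[...,2]*1000
    m=(z>130)&(z<262)&(l[...,0]>60)&(l[...,0]<200)&(abs(l[...,1])<200)&(p['pixels'][...,2]>p['pixels'][...,0]+15)
    X=l[m][:,0];Z=z[m]
    print(n,m.sum(),[(b,np.round(np.median(X[abs(Z-b)<10]),0)) for b in range(140,261,20) if (abs(Z-b)<10).sum()>5])
    k=(z>145)&(z<165)&(abs(l[...,0]+75)<20)&(l[...,1]>-30)&(l[...,1]<75); print('bolt',k.sum(),l[k].mean(0) if k.any() else '')
    print('handle',[np.round(np.r_[Rc.T@(np.array(d['position'][:2])-C0),d['position'][2]]*1000) for d in r.search_frame(p,'lid_handle')[:1]])
cv2.imwrite('pics/side7.png',cv2.resize(p['pixels'][100:380,200:520,::-1],None,fx=2,fy=2))
```

```text
t 14.47 case mm [172.8  -0.3] ztip 329.3 w 0.0257 F [-0.4  0.6  0. ]
top 1488 [(140, np.float64(111.0)), (160, np.float64(113.0)), (180, np.float64(115.0)), (200, np.float64(117.0)), (220, np.float64(119.0)), (240, np.float64(120.0)), (260, np.float64(124.0))]
bolt 40 [-74.4470825   50.41377734]
handle [array([125.,  59., 208.])]
side 339 [(240, np.float64(122.0)), (260, np.float64(124.0))]
bolt 38 [-73.96736033  48.50386626]
handle [array([127., -43., 212.])]
```

View pics/side7.png

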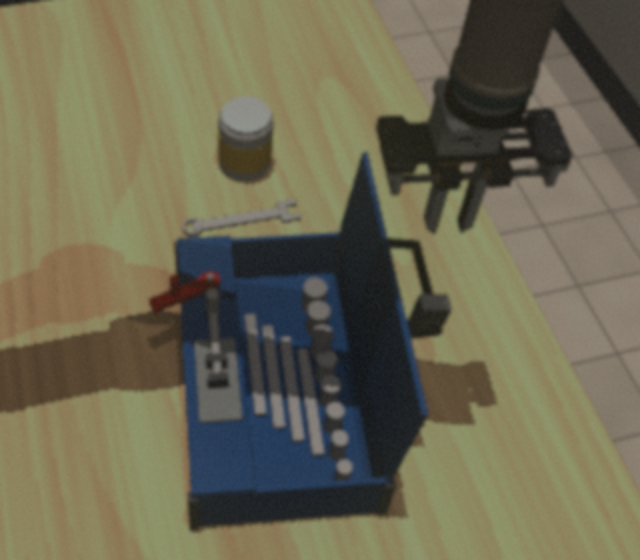

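The lid stands open past upright, with a fitted angle of about 1.66 rad. The keeper (185,290) is aside, the bolt is back 49 mm, the gripper (460,200) is clear, and the can and wrench look undisturbed.

```bash
python3 -c "
from plant import r
print(r.sign_off())"
```

```text
the job is handed in; nothing more can be done
None
```

The chest is open and the job is handed in: keeper swung aside by more than 1 rad, bolt back about 49 mm, lid at its stop at about 1.66 rad, gripper clear; I saw no sign that the can, wrench or screwdriver moved, and sign-off gave no verdict.

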